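# Load the filter slider and hold the shutter half open

### The job

Pick up the filter slider and push it, broad end first, into the front slot of the test station until it is fully home against the stop, and let go of it. Then press the station's spring plunger with the fingertips to half of its 20 mm travel, 10 mm down (ring mark on the stem level with the collar), and keep it there for at least two seconds; finish with the plunger still held there. Do not press the plunger before the slider is home, and leave the other things on the bench alone.

Things in the scene. Friction and masses are not known exactly. Their poses are not given: they have to be found in the camera images.
- filter_slider: loose black flat bar, 26 wide, 95 long, 10 thick (mm), two round windows, 30 g. Origin: middle of its underside. Its y axis runs lengthwise to the broad square end, 48 mm off, which points away from the robot within 30 degrees; the full-width body ends 38 mm behind the origin, then a narrower 9 mm finger tab. z up. Grasp across the 26 mm.
- station: fixed test station: grey housing (x 0 to 120 mm, 76 wide, top 58 mm up) on a base plate (x -75 to 130, 100 wide, 8 thick). Origin: on the bench under the slot mouth; x points into the slot (away from the robot within 15 degrees), z up. Slider home: its y axis along x, its origin 6 mm in front of the mouth at slot floor height, 44 mm of body and the tab outside.
- slot_mouth (a point): middle of the slot floor at the housing's front face; axes as the station's. Slot: floor 30 mm above the bench, 30 mm wide, 14 mm high, flared sideways to about 40 mm at the mouth. A rail 12 mm wide, 70 mm long, level with the floor, leads to it from the front and leaves the slider's long edges free for fingers.
- slot_stop (a point): middle of the slot floor at the stop, 42 mm inside the mouth; axes as the station's
- plunger (a joint): how far the station's spring plunger is pressed straight down, in m: 0 up (at rest), 0.020 bottomed. The spring pushes back 3.2 N at first, 7 N at 10 mm, 11 N at the bottom, and returns it when let go.
- plunger_top (a point): centre of the top face of the plunger's black round button (30 mm across, 10 thick), moves with it; 85 mm behind the slot mouth, 98 mm above the bench at rest. Its steel stem comes out of a dark collar (26 mm across, top 66 mm above the bench); a dark ring mark on the stem is 10 mm above the collar at rest, level with it at half travel.
- wafer_carrier_1: bystander: white round wafer carrier, 64 mm across, 14 mm high; origin in the middle of its underside
- lens_canister_2: bystander: white lens canister, 41 mm across, 50 mm high; origin in the middle of its underside
- lens_canister_1: bystander: black lens canister, 37 mm across, 62 mm high; origin in the middle of its underside
- eyepiece_spare: bystander: black spare eyepiece, 39 mm across, 63 mm high; origin in the middle of its underside
- tweezers_fine: bystander: steel tweezers, 125 mm long, lying flat; origin in the middle of its underside
There are look-alikes about, which are no part of the job. There is more than one size of the filter_slider; the one meant has the size given above.

How it is judged:
On the way, in this order (a step that is already met when the one before it is completed fails the run):
1. the slider is fully home in the slot and let go, the plunger still up (x of filter_slider in the frame of station between -0.0095 and -0.0025 m and y of filter_slider in the frame of station between -0.005 and 0.005 m and z of filter_slider in the frame of station between 0.026 and 0.034 m and angle between the y axis of filter_slider and the x axis of station, either way round below 0.1 rad and angle between filter_slider's own z axis and vertical below 0.12 rad and value of joint plunger below 0.003 m and contact force between the fingers and filter_slider below 0.1 N), for 0.2 s.
2. the plunger is kept pressed half way by the fingers, the slider still home (x of filter_slider in the frame of station between -0.0095 and -0.0025 m and y of filter_slider in the frame of station between -0.005 and 0.005 m and z of filter_slider in the frame of station between 0.026 and 0.034 m and angle between the y axis of filter_slider and the x axis of station, either way round below 0.1 rad and angle between filter_slider's own z axis and vertical below 0.12 rad and value of joint plunger between 0.007 and 0.013 m and contact force between the fingers and station above 1.5 N and contact force between the fingers and filter_slider below 0.1 N), for 1.5 s.
At the end, for the whole second after the job is handed in: the slider lies flat and home in the slot (within 3.5 mm of the stop, in line within 0.1 rad), not touched by the fingers, and the fingers hold the plunger pressed 10 mm down, give or take 3 mm, without moving (all of step 2 and velocity of joint plunger between -0.005 and 0.005 m/s); the arm keeps its last pose, push and grip.
It fails at once if the plunger is pressed while the slider is not home (value of joint plunger above 0.006 m and not (x of filter_slider in the frame of station between -0.0095 and -0.0025 m and y of filter_slider in the frame of station between -0.005 and 0.005 m and z of filter_slider in the frame of station between 0.026 and 0.034 m and angle between the y axis of filter_slider and the x axis of station, either way round below 0.1 rad and angle between filter_slider's own z axis and vertical below 0.12 rad)).
It fails at once if a bystander is shifted by more than 30 mm (distance of any of wafer_carrier_1, lens_canister_2, lens_canister_1, eyepiece_spare, tweezers_fine from where it was at the start of the episode above 0.03 m).
It also fails if it takes over 54 s, if anything falls off the work surface, if the arm or the gripper's body presses on something with over 40 N, if the wrist force passes 120 N, or if a joint passes its speed limit or range.

### The arm

A 6-joint arm with a two-finger parallel gripper is mounted at the origin on a cart in front of the work surface, level with it; the furniture and walls round the work are solid. World frame = base frame: x ahead of the robot, y to its left, z up, the work surface at z = 0. Lengths are in m, angles in rad, forces in N, time in s.
With the tool pointing down it reaches from about 0.225 to 0.725 m from the base axis. Payload 3.1 kg.
Tool frame: the origin (TCP) lies at the very end of the fingers, on their centre line; the grasp point (between the pads) lies 19 mm behind it; y points along the fingers, x is the direction in which the jaws open and shut, and the axes are right-handed (so a half turn about y gives the same grasp; the last joint's range is limited). The gripper opens to 85 mm and grips with 20 to 120 N. Pads are 22 mm wide; open, the fingers measure 114 mm over their backs; the gripper's body (76 mm by 85 mm) begins 54 mm behind the grasp point. The pads swing forward as they close: fully open they stand 13 mm farther back than shut.
Start: joints at [-1.256, 0.048, 0.099, 1.622, 0, 1.443], TCP at [0.225, -0.474, 0.231] pointing down, gripper open.
Joint ranges: [-2.91, 2.91], [-0.99, 1.94], [-1.21, 1.42], [-2.12, 2.29], [-1.49, 1.47], [-3.14, 3.14]. Speed limits (rad/s): [2.79, 2.79, 3.14, 3.14, 3.14, 3.14].

### API

Orientations are given as a unit quaternion [x, y, z, w].
In Python, from bench import r, grab_frame, ticket gives the robot as it stands.
- The arm moves only by the shell command python3 -m inch 'ROWS' [FORCE]. ROWS is JSON, a list of rows, each a list of 5 numbers: the finger opening in mm, from 0 to 85.4, then the shift along the tool's x, y, z in mm, then the turn about the tool's y in degrees. In form: [[fingers, x, y, z, spin], ...]. A call has exactly 8 rows; each row is the pose to reach, as a shift and turn from the pose commanded when the call began, along the tool's axes at that moment; what a row does not reach only later rows make up. A row lasts 1/8 s, in which the tool goes at most 62.5 mm and 10.7 degrees, less where a joint would pass 70% of its speed; a pose out of reach is approached as far as the arm can. A call with a gripper value outside its range is refused whole. The fingers move at their own pace and stop on an object; FORCE is the grip in N (left out, the last holds). Time passes only in rows, so rows that repeat a pose let the fingers close, or fill a call up. It gives the time, the measured TCP pose, the force and the opening at its end, in the units of the state.
- r.get_state(): the state, without advancing time (a new reading comes with each control period).
- grab_frame(name): name is "scene" or "top"; returns a dict with "frame" (384x512x3 uint8, red, green, blue), "fx", "fy", "cx", "cy" (pixels), "R" (3x3) and "t" (3): a world point X has camera coordinates R X + t. Camera axes: x right, y down, z forward; pixel columns grow to the right and rows downward; lengths in m; the calibration is good to about 2 mm. A picture is of the moment at which its call begins. There is no depth.
- ticket.job_done(): hands the job in, once; it reports no verdict.
The state is a dict: "time_s": time; "joints": joint angles; "dq": joint speeds; "joint_torque": joint torques, N m; "position": TCP position; "eef_rot": TCP orientation; "force": force on the tool from outside, world axes, zero at the start; "wrist_torque": the same for the moment, N m; "opening": finger opening in m.
Only numpy, scipy, OpenCV 4.12 (cv2) and the standard library are available. Lean on these libraries where they do the work, as an engineer would, in place of code of your own. Each camera call takes 0.05 s, during which the arm holds its last target. There are 200 camera calls.

## Working session

There is one attempt and no reset: what is moved stays moved. The work goes in short steps, Python scripts to look and compute and a shell command to move; the robot and the scene stay as the last step left them, time stands still between calls to the robot, and variables do not carry over. Pictures are saved under pics/ and viewed, on a budget of 10 in all, crops included, one or two more only if the job needs it, and the job is handed in when it is done.

```bash
ls; mkdir -p pics; python3 - <<'E'
from bench import r, grab_frame
import cv2, pickle, numpy as np
print(r.get_state())
for n in("scene","top"):
    f=grab_frame(n); pickle.dump(f,open(f"{n}0.pkl","wb"))
    print(n,f["fx"],f["fy"],f["cx"],f["cy"],np.round(f["R"],4).tolist(),np.round(f["t"],4).tolist())
    cv2.imwrite(f"pics/{n}0.png",cv2.resize(f["frame"][:,:,::-1],(800,600),interpolation=cv2.INTER_CUBIC))
E
```

```text
pics
{'time_s': 0.0, 'joints': array([-1.25581196e+00,  4.87308162e-02,  9.75824689e-02,  1.62200434e+00,
       -6.35313520e-06,  1.44302136e+00]), 'dq': array([ 0.00096306,  0.00045601,  0.00134455, -0.00127633, -0.00310104,
       -0.00013566]), 'joint_torque': array([ 5.52276492e-05, -3.38781738e+01,  3.20014644e+01,  2.03483988e-02,
       -3.29645791e-04,  6.08301335e-06]), 'position': array([ 0.22473378, -0.47378436,  0.23011983]), 'eef_rot': array([-0.5970555 ,  0.37865254, -0.37736654,  0.59811494]), 'force': array([-0.19341233, -0.77330475, -0.20515198]), 'wrist_torque': array([-0.03682228,  0.02285726,  0.00582338]), 'opening': 0.08528035982411994}
scene 456.38867608511305 456.38867608511305 263.4401190022333 189.59142966435607 [[-0.698, -0.7159, -0.0168], [-0.5289, 0.5312, -0.6618], [0.4827, -0.4531, -0.7495]] [0.3679, 0.3008, 1.182]
top 498.7932252803919 498.7932252803919 247.7230867124073 184.6398668674599 [[0.0202, -0.9998, 0.0081], [-0.9852, -0.0213, -0.1701], [0.1702, -0.0045, -0.9854]] [0.0119, 0.487, 1.5898]
```

View pics/scene0.png

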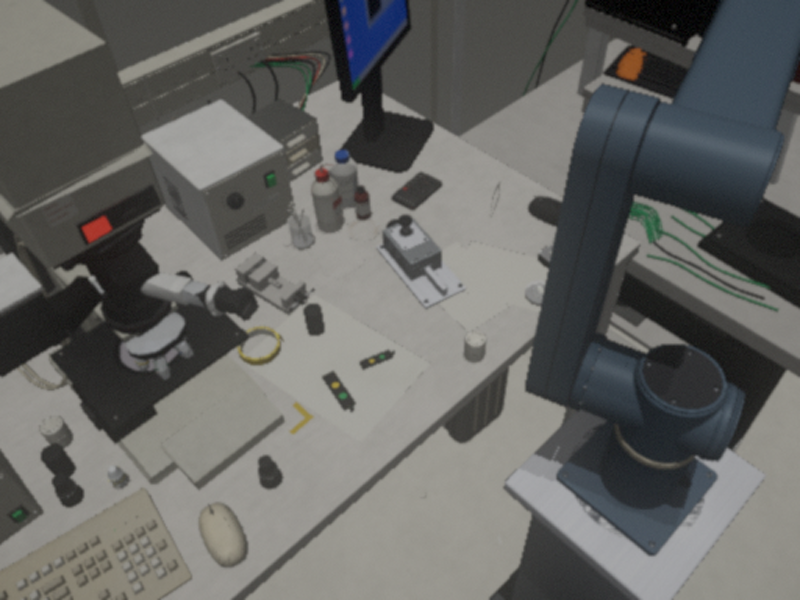

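View pics/top0.png

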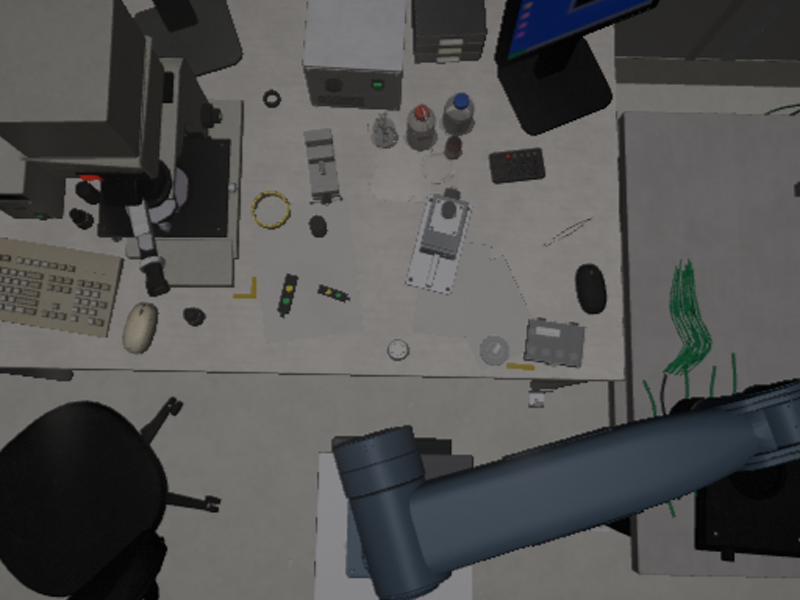

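The scene picture shows the station at about (415,255), with two black sliders at (339,390) and (377,360). In the top picture the station is at (440,240) and the sliders are at A (288,295) and B (333,293). A is longer and points away from the robot. I'll measure both and check in an enlarged crop.

```bash
cat > h.py <<'E'
import numpy as np, cv2, pickle
from scipy.spatial.transform import Rotation as Rot
def back(f,u,v,z):
    d=f["R"].T@np.array([(u-f["cx"])/f["fx"],(v-f["cy"])/f["fy"],1]); c=-f["R"].T@f["t"]
    return c+d*(z-c[2])/d[2]
def proj(f,X):
    p=f["R"]@np.asarray(X)+f["t"]; return np.array([f["fx"]*p[0]/p[2]+f["cx"],f["fy"]*p[1]/p[2]+f["cy"]])
E
python3 - <<'E'
from h import *
f=pickle.load(open("top0.pkl","rb")); im=f["frame"][:,:,::-1]
g=im.max(2)
# sliders: dark or saturated blobs
for nm,(x0,x1,y0,y1) in {"A":(174,196,172,206),"B":(198,228,178,198)}.items():
    s=im[y0:y1,x0:x1].astype(int); m=((s.max(2)<75)|((s.max(2)-s.min(2))>60))
    ys,xs=np.nonzero(m); P=np.array([back(f,x+x0,y+y0,0.010)[:2] for x,y in zip(xs,ys)])
    rect=cv2.minAreaRect((P*1000).astype(np.float32)); print(nm,len(xs),rect, cv2.boxPoints(rect).round(0).tolist())
a=cv2.resize(im[165:215,165:235],(800,571),interpolation=cv2.INTER_CUBIC)
cv2.imwrite("pics/sl.png",a)
b=cv2.resize(im[115:195,250:310],(450,600),interpolation=cv2.INTER_CUBIC); 
s=pickle.load(open("scene0.pkl","rb"))["frame"][:,:,::-1]
c=cv2.resize(s[130:200,235:300],(350,377),interpolation=cv2.INTER_CUBIC)
o=np.zeros((600,800,3),np.uint8); o[:,:450]=b; o[:377,450:]=c
cv2.imwrite("pics/st.png",o)
E
```

```text
A 194 ((473.64715576171875, 235.9447021484375), (26.02507781982422, 92.77269744873047), 78.43484497070312) [[426.0, 232.0], [516.0, 214.0], [522.0, 239.0], [431.0, 258.0]]
B 112 ((479.63323974609375, 136.41722106933594), (68.82889556884766, 20.186006546020508), 72.60144805908203) [[460.0, 107.0], [479.0, 101.0], [500.0, 166.0], [480.0, 172.0]]
```

View pics/sl.png

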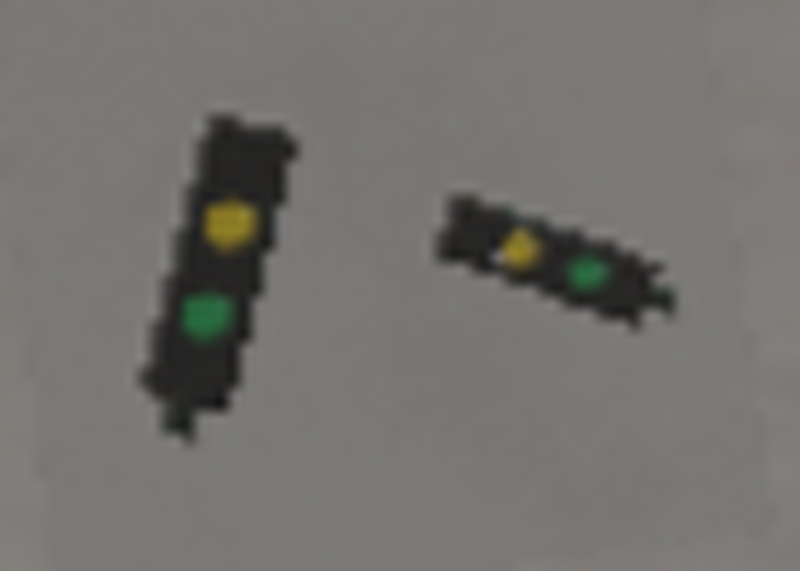

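View pics/st.png

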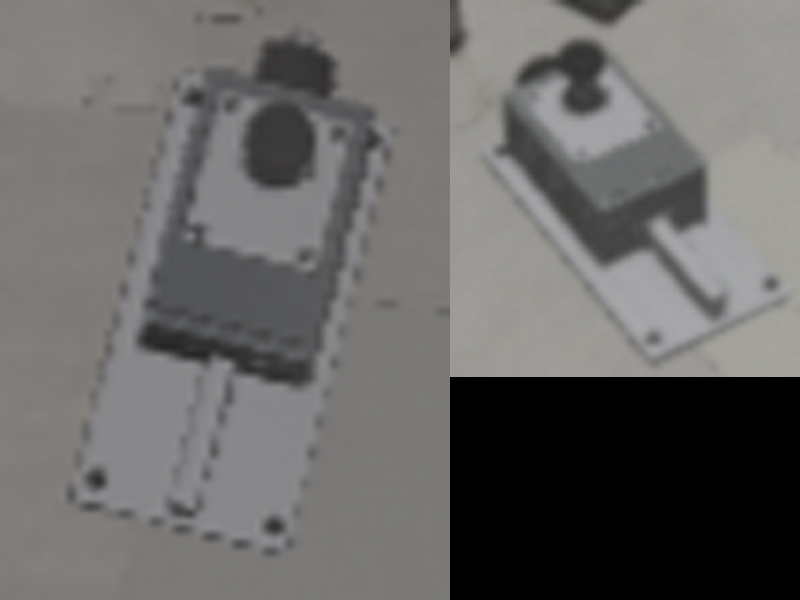

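Slider A is the one meant. It measures 26 × 93 mm against the 26 × 95 given, its broad (yellow) end points away from the robot, and its tab is at crop (178,420). B is about 20 × 69 mm and lies sideways, so it is the look-alike. In the station crop the base corners are at (72,500), (288,552), (392,125) and (175,75), and the button is at about (278,140). Next I fit the station pose.

```bash
cat > fit.py <<'E'
from h import *
from scipy.optimize import least_squares
T=pickle.load(open("top0.pkl","rb")); S=pickle.load(open("scene0.pkl","rb"))
t=lambda a,b:((a+.5)/7.5-.5+250,(b+.5)/7.5-.5+115)
s=lambda a,b:((a-450+.5)/5.385-.5+235,(b+.5)/5.385-.5+130)
obs=[(T,t(72,502),(-75,50,8)),(T,t(290,553),(-75,-50,8)),(T,t(395,125),(130,-50,8)),(T,t(172,75),(130,50,8)),
 (T,t(147,320),(0,38,58)),(T,t(312,358),(0,-38,58)),(T,t(278,137),(85,0,98)),
 (S,s(655,362),(-75,50,8)),(S,s(787,297),(-75,-50,8)),(S,s(485,150),(130,50,8)),(S,s(598,212),(0,38,58)),(S,s(707,165),(0,-38,58)),(S,s(585,55),(85,0,98))]
def res(p,full=False):
    R=Rot.from_euler('z',p[2]).as_matrix()
    e=[proj(f,R@(np.array(X)/1000)+[p[0],p[1],0])-np.array(u) for f,u,X in obs]
    return np.array(e) if full else np.ravel(e)
o=least_squares(res,[.55,-.1,-.1],loss='soft_l1')
print(o.x, np.degrees(o.x[2])); print(res(o.x,True).round(1).tolist())
R=Rot.from_euler('z',o.x[2]).as_matrix()
for n,X in dict(mouth=(0,0,30),home=(-6,0,30),plunger=(85,0,98)).items(): print(n,(R@(np.array(X)/1000)+[o.x[0],o.x[1],0]).round(4))
from bench import r
st=r.get_state(); M=Rot.from_quat(st["eef_rot"]).as_matrix(); print(M.round(3), st["position"])
E
python3 fit.py
```

```text
[ 0.56589101 -0.08078105 -0.22746162] -13.032590541876093
[[-0.3, -0.1], [-0.3, 0.4], [-0.3, -0.1], [0.9, -0.4], [-0.7, 0.5], [-0.1, 1.1], [0.2, -0.0], [-0.7, -0.5], [1.4, -1.1], [-1.2, -0.2], [0.5, 0.1], [0.6, -0.3], [-0.9, -0.1]]
mouth [ 0.5659 -0.0808  0.03  ]
home [ 0.56   -0.0794  0.03  ]
plunger [ 0.6487 -0.0999  0.098 ]
[[ 0.428 -0.001  0.904]
 [-0.904  0.002  0.428]
 [-0.002 -1.     0.   ]] [ 0.22477077 -0.47384793  0.23022944]
```

The station fits to about 1 px: mouth at (0.566, -0.081), yaw -13.0°. The slider origin is at (0.473, 0.236), yaw -11.6°. I'll grasp 20 mm behind its origin, at (0.454, 0.240). Moving there now.

```bash
python3 -m inch '[[50,-43,0,41,-10.5],[50,-86,0,82,-21],[50,-129,0,123,-31.5],[50,-172,0,164,-42],[50,-215,0,205,-52.5],[50,-258,0,246,-63],[50,-301,0,287,-73.5],[50,-344,0,328,-84]]' 30
cat > to.py <<'E'
# prints shift (tool axes, mm) and spin (deg) from the present pose to world x y z yaw(of tool x)
import sys; from h import *; from bench import r
x,y,z,yaw=map(float,sys.argv[1:5]); s=r.get_state(); M=Rot.from_quat(s["eef_rot"]).as_matrix()
d=(M.T@(np.array([x,y,z])-s["position"]))*1000; cy=np.degrees(np.arctan2(M[1,0],M[0,0]))
print("t",round(s["time_s"],2),"pos",(s["position"]*1000).round(1),"yaw",cy.round(2),"ydir",M[:,1].round(3),"F",s["force"].round(1),"op",round(s["opening"]*1000,1),"shift",d.round(1),"spin",round(-((yaw-cy+180)%360-180),2),"q",s["joints"].round(2))
E
python3 to.py .454 .240 .10 78.4
```

```text
time_s: 1.1
position: [0.374, -0.0211, 0.231]
eef_rot: [0.697, 0.121, -0.121, -0.697]
force: [0.4, 0.3, -0.6]
opening: 0.05
t 1.1 pos [374.  -21.1 231. ] yaw 19.7 ydir [ 0. -0. -1.] F [ 0.4  0.3 -0.6] op 50.0 shift [163.3 131.  218.9] spin -58.7 q [-0.24 -0.34 -0.25  1.67 -0.    0.99]
```

```bash
python3 -m inch '[[50,27,10,36,-10],[50,54,30,73,-20],[50,82,55,109,-30],[50,109,80,146,-40],[50,136,110,182,-50],[50,163,131,219,-58.7],[50,163,131,219,-58.7],[50,163,131,219,-58.7]]'
python3 to.py .454 .240 .003 78.4
python3 - <<'E'
from h import *; from bench import grab_frame
o=np.zeros((600,800,3),np.uint8)
for i,n in enumerate(("top","scene")):
    f=grab_frame(n); pickle.dump(f,open(n+"1.pkl","wb"))
    u,v=proj(f,(.46,.24,.03)).astype(int); c=f["frame"][max(v-45,0):v+45,max(u-30,0):u+30,::-1]
    o[:,i*400:(i+1)*400]=cv2.resize(c,(400,600),interpolation=cv2.INTER_CUBIC)
cv2.imwrite("pics/pre.png",o)
E
```

```text
time_s: 2.1
position: [0.4545, 0.2373, 0.1]
eef_rot: [-0.549, -0.445, 0.446, 0.549]
force: [-0.5, 0.9, 1.0]
opening: 0.0502
t 2.1 pos [454.5 237.3 100. ] yaw 78.04 ydir [-0.001 -0.001 -1.   ] F [-0.5  0.9  1. ] op 50.2 shift [ 2.7 97.   0.9] spin -0.36 q [ 0.35  0.03 -0.18  1.36 -0.    0.56]
```

View pics/pre.png

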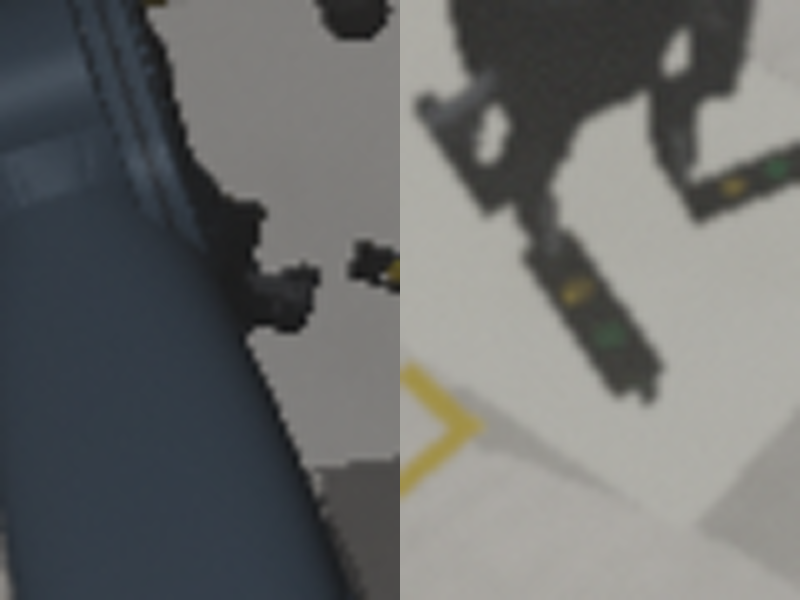

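The picture shows the slider lying untouched under the fingers in the scene view (right half, about (595,320)), with the look-alike clear to the right at (745,185). Descending.

```bash
python3 -m inch '[[50,0,25,0,0],[50,0,50,0,0],[50,0,70,0,0],[50,0,84,0,0],[50,0,90,0,0],[50,0,94,0,0],[50,0,96,0,0],[50,0,96,0,0]]'
python3 to.py .454 .240 .003 78.4
python3 -m inch '[[35,0,0,0,0],[28,0,0,0,0],[20,0,0,0,0],[20,0,0,0,0],[20,0,0,0,0],[20,0,0,0,0],[20,0,0,0,0],[20,0,0,0,0]]' 40
python3 to.py .454 .240 .003 78.4
```

```text
time_s: 3.2
position: [0.4554, 0.2378, 0.0047]
eef_rot: [0.549, 0.446, -0.445, -0.549]
force: [-0.3, -0.3, -0.0]
opening: 0.05
t 3.2 pos [455.4 237.8   4.7] yaw 78.07 ydir [ 0.001  0.    -1.   ] F [-0.3 -0.3 -0. ] op 50.0 shift [1.9 1.7 1.8] spin -0.33 q [ 0.35  0.09 -0.31  1.17 -0.    0.56]
time_s: 4.2
position: [0.4556, 0.238, 0.0049]
eef_rot: [0.549, 0.446, -0.445, -0.549]
force: [-0.3, 0.8, 4.9]
opening: 0.024
t 4.2 pos [455.6 238.    4.9] yaw 78.07 ydir [ 0.001  0.001 -1.   ] F [-0.3  0.8  4.9] op 24.0 shift [1.7 1.9 2. ] spin -0.33 q [ 0.35  0.09 -0.31  1.17  0.    0.56]
```

```bash
python3 -m inch '[[20,0,-10,0,0],[20,0,-25,0,0],[20,0,-45,0,0],[20,0,-65,0,0],[20,0,-75,0,0],[20,0,-80,0,0],[20,0,-80,0,0],[20,0,-80,0,0]]'
python3 to.py .454 .240 .083 78.4
python3 - <<'E'
from h import *; from bench import grab_frame
f=grab_frame("scene"); pickle.dump(f,open("scene2.pkl","wb"))
u,v=proj(f,(.46,.24,.08)).astype(int); c=f["frame"][max(v-35,0):v+35,max(u-45,0):u+45,::-1]
print(u,v); cv2.imwrite("pics/lift.png",cv2.resize(c,None,fx=8,fy=8,interpolation=cv2.INTER_CUBIC))
E
```

```text
time_s: 5.2
position: [0.4544, 0.2374, 0.0834]
eef_rot: [-0.549, -0.445, 0.446, 0.549]
force: [0.3, 0.5, -0.6]
opening: 0.0244
t 5.2 pos [454.4 237.4  83.4] yaw 78.07 ydir [-0.002 -0.001 -1.   ] F [ 0.3  0.5 -0.6] op 24.4 shift [2.4 0.4 0.9] spin -0.33 q [ 0.35  0.04 -0.21  1.33 -0.    0.56]
216 238
```

View pics/lift.png

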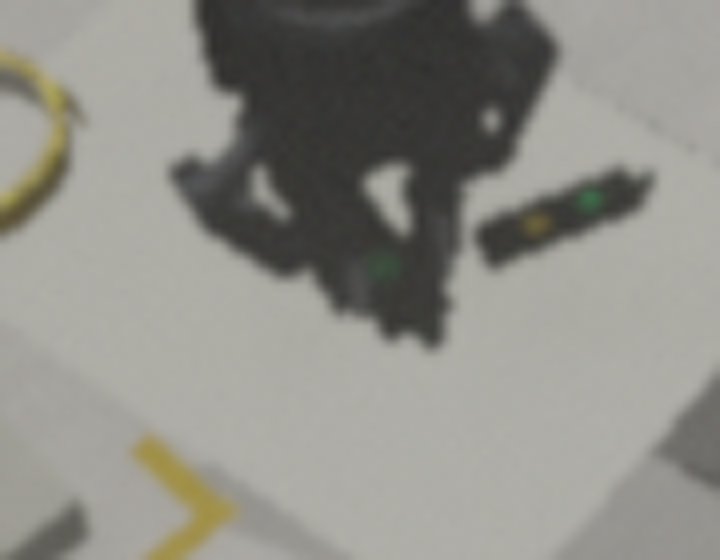

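The slider is in the grip, with its green window at crop (380,262) between the fingers and its tab end at (400,335). Opening is 24.4 mm. Next I check how it sits in the hand and move in front of the slot.

```bash
python3 - <<'E'
from h import *
T=pickle.load(open("top0.pkl","rb")); S=pickle.load(open("scene2.pkl","rb"))
k=800/70; g=back(T,165+207.5/k-.5,165+316.5/k-.5,.010); a=np.radians(-11.57); u=np.array([np.cos(a),np.sin(a)]); n=np.array([-u[1],u[0]])
o=np.array([.473,.236]); print("green in slider",(g[:2]-o)@u,(g[:2]-o)@n)
w=back(S,171+380.5/8-.5,203+262.5/8-.5,.0885); a=np.radians(-11.93); u=np.array([np.cos(a),np.sin(a)]); n=np.array([-u[1],u[0]])
d=w[:2]-[.4544,.2374]; print("green from tcp",d@u,d@n)
E
python3 to.py .4807 -.0611 .075 76.97
```

```text
green in slider -0.011162423503399953 -0.0006515831598495769
green from tcp 0.006177075718677322 -0.0018926946152911718
t 5.25 pos [454.4 237.4  83.4] yaw 78.07 ydir [-0.002 -0.001 -1.   ] F [-0.4  0.2 -0. ] op 24.4 shift [-286.6    8.5  -87.5] spin 1.1 q [ 0.35  0.04 -0.21  1.33 -0.    0.56]
```

Origin is 17.3 mm ahead of the TCP, which agrees with the 17.4 mm worked out from the grasp.

```bash
python3 -m inch '[[20,-30,0,-9,0],[20,-75,0,-23,0],[20,-125,0,-38,0],[20,-175,0,-53,0.5],[20,-225,0,-69,1.1],[20,-265,0,-81,1.1],[20,-286,0,-87,1.1],[20,-286,8,-87,1.1]]'
python3 -m inch '[[20,0,0,0,0],[20,0,0,0,0],[20,0,0,0,0],[20,0,0,0,0],[20,0,0,0,0],[20,0,0,0,0],[20,0,0,0,0],[20,0,0,0,0]]'
python3 to.py .4807 -.0611 .038 76.97
python3 - <<'E'
from h import *; from bench import grab_frame
f=grab_frame("scene"); pickle.dump(f,open("scene3.pkl","wb"))
g=grab_frame("top"); pickle.dump(g,open("top3.pkl","wb"))
o=np.zeros((600,800,3),np.uint8)
for i,f in enumerate((g,f)):
    u,v=proj(f,(.52,-.07,.05)).astype(int); c=f["frame"][max(v-45,0):v+45,max(u-30,0):u+30,::-1]; print(u,v,c.shape)
    o[:,i*400:(i+1)*400]=cv2.resize(c,(400,600),interpolation=cv2.INTER_CUBIC)
cv2.imwrite("pics/slot.png",o)
E
```

```text
time_s: 6.25
position: [0.4814, -0.0616, 0.0762]
eef_rot: [0.554, 0.439, -0.439, -0.554]
force: [0.4, 0.2, -0.6]
opening: 0.0238
time_s: 7.25
position: [0.4811, -0.0602, 0.0763]
eef_rot: [0.554, 0.44, -0.44, -0.554]
force: [0.4, -0.4, -0.2]
opening: 0.024
t 7.25 pos [481.1 -60.2  76.3] yaw 76.97 ydir [ 0.  0. -1.] F [ 0.4 -0.4 -0.2] op 24.0 shift [-1.  38.3  0.2] spin -0.0 q [-0.26 -0.03 -0.29  1.31  0.   -0.04]
276 174 (90, 60, 3)
280 175 (90, 60, 3)
```

View pics/slot.png

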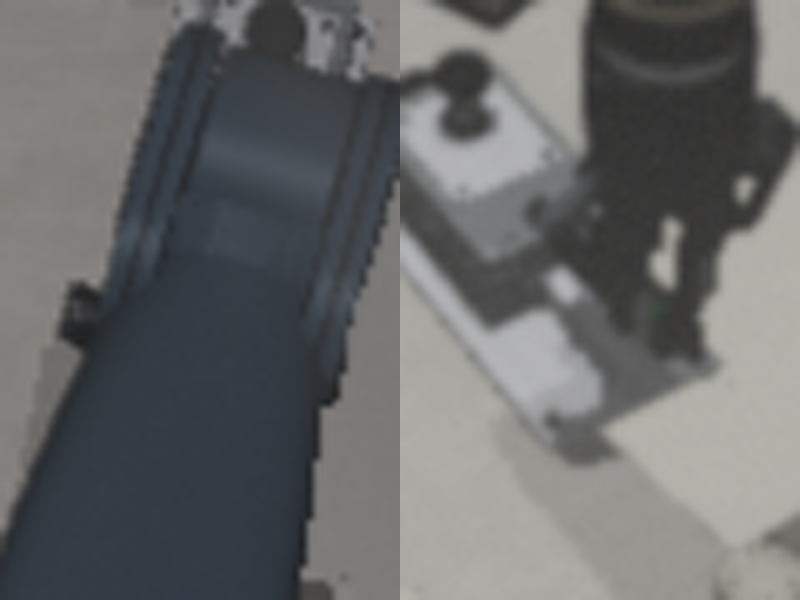

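The scene half shows the held slider lined up over the rail, with the rail at (565,285) and the green window at (655,305). The front end is hidden by a finger and the top view is blocked by the arm. I lower it and start the insertion, watching the forces.

```bash
python3 -m inch '[[20,-1,12,0,0],[20,-1,26,0,0],[20,-1,36,0,0],[20,-1,39.8,0,0],[20,-1,39.8,-8,0],[20,-1,39.8,-16,0],[20,-1,39.8,-24,0],[20,-1,39.8,-30,0]]'
python3 to.py .5431 -.0756 .0365 76.97
```

```text
time_s: 8.35
position: [0.5111, -0.0682, 0.0369]
eef_rot: [0.554, 0.44, -0.44, -0.553]
force: [-0.3, 0.2, 0.4]
opening: 0.024
t 8.35 pos [511.1 -68.2  36.9] yaw 76.97 ydir [ 0.001 -0.    -1.   ] F [-0.3  0.2  0.4] op 24.0 shift [ -0.    0.4 -32.8] spin 0.0 q [-0.26  0.07 -0.27  1.23 -0.   -0.04]
```

```bash
python3 -m inch '[[20,0,0.4,-4,0],[20,0,0.4,-8,0],[20,0,0.4,-12,0],[20,0,0.4,-16,0],[20,0,0.4,-20,0],[20,0,0.4,-23,0],[20,0,0.4,-26,0],[20,0,0.4,-26,0]]'
python3 to.py .5431 -.0756 .0365 76.97
python3 -m inch '[[20,0,0,-1,0],[20,0,0,-2,0],[20,0,0,-3,0],[20,0,0,-4,0],[20,0,0,-5,0],[20,0,0,-6,0],[20,0,0,-7,0],[20,0,0,-7,0]]'
python3 to.py .5431 -.0756 .0365 76.97
```

```text
time_s: 9.35
position: [0.5356, -0.0738, 0.0361]
eef_rot: [0.554, 0.44, -0.44, -0.553]
force: [-0.3, -0.7, 0.7]
opening: 0.0244
t 9.35 pos [535.6 -73.8  36.1] yaw 76.97 ydir [ 0. -0. -1.] F [-0.3 -0.7  0.7] op 24.4 shift [-0.1 -0.4 -7.7] spin 0.0 q [-0.26  0.14 -0.2   1.24  0.   -0.03]
time_s: 10.35
position: [0.5423, -0.0754, 0.0361]
eef_rot: [0.554, 0.44, -0.44, -0.553]
force: [0.5, 0.2, -0.6]
opening: 0.0247
t 10.35 pos [542.3 -75.4  36.1] yaw 76.97 ydir [ 0. -0. -1.] F [ 0.5  0.2 -0.6] op 24.7 shift [-0.1 -0.4 -0.8] spin 0.0 q [-0.26  0.15 -0.18  1.24 -0.   -0.03]
```

Still no contact. I push on in small steps to feel the stop.

```bash
python3 -m inch '[[20,0,0,-0.5,0],[20,0,0,-1,0],[20,0,0,-1.5,0],[20,0,0,-2,0],[20,0,0,-2.5,0],[20,0,0,-3,0],[20,0,0,-3.5,0],[20,0,0,-3.5,0]]'
python3 to.py .5431 -.0756 .0365 76.97
```

```text
time_s: 11.35
position: [0.5431, -0.0754, 0.0352]
eef_rot: [-0.552, -0.439, 0.441, 0.555]
force: [-6.0, 1.5, 1.9]
opening: 0.0244
t 11.35 pos [543.1 -75.4  35.2] yaw 76.97 ydir [-0.005  0.001 -1.   ] F [-6.   1.5  1.9] op 24.4 shift [-0.2 -1.3 -0. ] spin 0.0 q [-0.26  0.16 -0.17  1.24 -0.   -0.03]
```

The stop came where predicted, with -6 N along the push at TCP x = 0.543. I ease off, set it on the floor, open, back straight up, and look.

```bash
python3 -m inch '[[20,0,0.5,1,0],[20,0,0.8,1.8,0],[30,0,0.8,1.8,0],[40,0,0.8,1.8,0],[45,0,0.8,1.8,0],[45,0,0.8,1.8,0],[45,0,0.8,1.8,0],[45,0,0.8,1.8,0]]'
python3 -m inch '[[45,0,-8,0,0],[45,0,-22,0,0],[45,0,-45,0,0],[45,0,-70,5,0],[45,0,-95,30,0],[45,0,-100,70,0],[45,0,-100,120,0],[45,0,-100,170,0]]'
python3 to.py .6487 -.0999 .13 76.97
python3 - <<'E'
from h import *; from bench import grab_frame
o=np.zeros((600,800,3),np.uint8)
for i,n in enumerate(("top","scene")):
    f=grab_frame(n); pickle.dump(f,open(n+"4.pkl","wb"))
    u,v=proj(f,(.57,-.08,.04)).astype(int); c=f["frame"][max(v-45,0):v+45,max(u-30,0):u+30,::-1]; print(u-30,v-45)
    o[:,i*400:(i+1)*400]=cv2.resize(c,(400,600),interpolation=cv2.INTER_CUBIC)
cv2.imwrite("pics/home.png",o)
E
```

```text
time_s: 12.35
position: [0.5439, -0.0757, 0.0353]
eef_rot: [0.554, 0.44, -0.44, -0.553]
force: [-0.6, 0.6, -0.5]
opening: 0.0449
time_s: 13.35
position: [0.3775, -0.0372, 0.1369]
eef_rot: [0.554, 0.441, -0.44, -0.553]
force: [0.2, 0.3, 0.5]
opening: 0.0448
t 13.35 pos [377.5 -37.2 136.9] yaw 76.97 ydir [ 0.002 -0.001 -1.   ] F [0.2 0.3 0.5] op 44.8 shift [ 1.000e-01  7.700e+00 -2.783e+02] spin 0.0 q [-0.28 -0.35 -0.44  1.48 -0.   -0.05]
249 115
241 122
```

View pics/home.png

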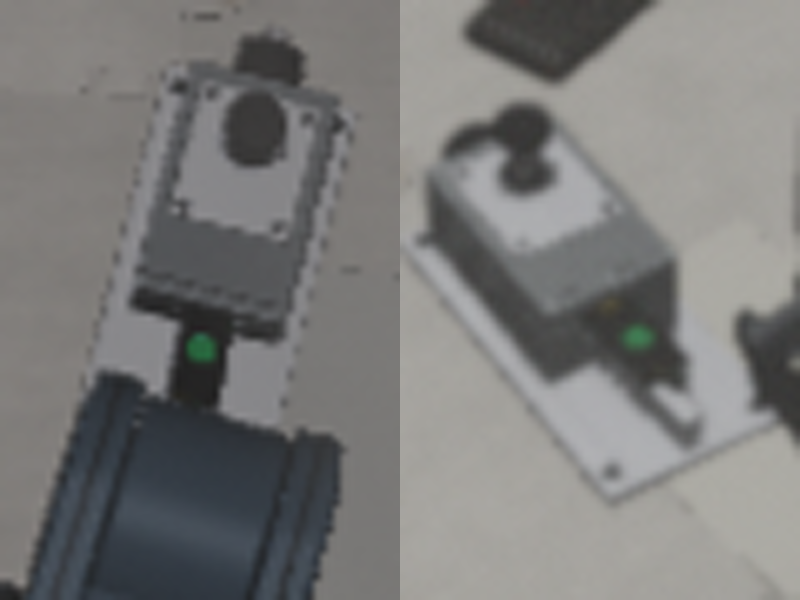

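```bash
python3 - <<'E'
from h import *
T=pickle.load(open("top4.pkl","rb")); S=pickle.load(open("scene4.pkl","rb")); k=400/60
a=-.22746; u=np.array([np.cos(a),np.sin(a)]); n=np.array([-u[1],u[0]]); m=np.array([.5659,-.0808])
for f,(x,y),(x0,y0) in ((T,(201.5,347.5),(249,115)),(S,(238.5,337.5),(241,122))):
    w=back(f,x/k-.5+x0,y/k-.5+y0,.040)[:2]-m; print("green in station",(w@u).round(4),(w@n).round(4),"origin x",(w@u+.0112).round(4))
# plunger button top, ellipse centre incl. check
w=back(T,257/k-.5+249,124/k-.5+115,.098); print("button top",w)
w=back(S,(525-400)/k-.5+241,127/k-.5+122,.098); print("button sc",w)
E
```

```text
green in station -0.0166 -0.0018 origin x -0.0054
green in station -0.0198 -0.0006 origin x -0.0086
button top [ 0.64776063 -0.10067903  0.098     ]
button sc [ 0.64483412 -0.09839099  0.098     ]
```

Slider origin is at station x ≈ -5.4 mm (top), -8.6 mm (scene) and -5.3 mm (TCP at release), all within the home window. Lateral is within 2 mm. Now I shut the fingers and go over the plunger.

```bash
python3 -m inch '[[0,0,-30,0,0],[0,0,-40,-30,0],[0,0,-40,-80,0],[0,0,-40,-135,0],[0,0,-40,-190,0],[0,0,-40,-240,0],[0,0,-40,-268,0],[0,0,-40,-278,0]]' 40
python3 -m inch '[[0,0,0,0,0],[0,0,0,0,0],[0,0,10,0,0],[0,0,20,0,0],[0,0,30,0,0],[0,0,40,0,0],[0,0,50,0,0],[0,0,50,0,0]]'
python3 to.py .6475 -.0995 .11 76.97
```

```text
time_s: 14.45
position: [0.651, -0.1007, 0.1751]
eef_rot: [0.554, 0.44, -0.44, -0.553]
force: [-1.1, -0.2, -1.0]
opening: 0.0001
time_s: 15.45
position: [0.6482, -0.0998, 0.1236]
eef_rot: [-0.553, -0.439, 0.441, 0.554]
force: [1.2, 0.6, 0.1]
opening: -0.0002
t 15.45 pos [648.2 -99.8 123.6] yaw 76.97 ydir [-0.003  0.001 -1.   ] F [1.2 0.6 0.1] op -0.2 shift [ 0.2 13.6  0.7] spin -0.0 q [-0.26  0.4   0.29  1.47 -0.   -0.03]
```

Well centred. Next I go down to about z = 0.100, then feel for contact.

```bash
python3 -m inch '[[0,0,4,0,0],[0,0,8,0,0],[0,0,12,0,0],[0,0,16,0,0],[0,0,19,0,0],[0,0,21,0,0],[0,0,22,0,0],[0,0,22,0,0]]'
python3 to.py .6475 -.0995 .088 76.97
python3 -m inch '[[0,0,1,0,0],[0,0,2,0,0],[0,0,3,0,0],[0,0,4,0,0],[0,0,5,0,0],[0,0,5,0,0],[0,0,5,0,0],[0,0,5,0,0]]'
python3 to.py .6475 -.0995 .088 76.97
```

```text
time_s: 16.45
position: [0.6491, -0.1001, 0.1033]
eef_rot: [0.553, 0.44, -0.44, -0.553]
force: [1.1, -0.1, 0.9]
opening: -0.0002
t 16.45 pos [ 649.1 -100.1  103.3] yaw 76.97 ydir [-0. -0. -1.] F [ 1.1 -0.1  0.9] op -0.2 shift [ 0.2 15.3  1.7] spin 0.0 q [-0.25  0.4   0.26  1.43 -0.   -0.03]
time_s: 17.45
position: [0.6491, -0.1001, 0.0983]
eef_rot: [0.554, 0.44, -0.44, -0.553]
force: [-0.4, -0.3, -0.1]
opening: 0.0
t 17.45 pos [ 649.1 -100.1   98.3] yaw 76.97 ydir [-0. -0. -1.] F [-0.4 -0.3 -0.1] op 0.0 shift [ 0.2 10.3  1.7] spin 0.0 q [-0.25  0.4   0.25  1.42 -0.   -0.03]
```

```bash
python3 -m inch '[[0,0,0.5,0,0],[0,0,1,0,0],[0,0,1.5,0,0],[0,0,2,0,0],[0,0,2,0,0],[0,0,2,0,0],[0,0,2,0,0],[0,0,2,0,0]]'
python3 to.py .6475 -.0995 .088 76.97
python3 -m inch '[[0,0,1,0,0],[0,0,2,0,0],[0,0,3,0,0],[0,0,4,0,0],[0,0,4,0,0],[0,0,4,0,0],[0,0,4,0,0],[0,0,4,0,0]]'
python3 to.py .6475 -.0995 .088 76.97
```

```text
time_s: 18.45
position: [0.6492, -0.1001, 0.0964]
eef_rot: [0.554, 0.44, -0.44, -0.553]
force: [-1.0, -0.6, 3.1]
opening: -0.0001
t 18.45 pos [ 649.2 -100.1   96.4] yaw 76.97 ydir [ 0. -0. -1.] F [-1.  -0.6  3.1] op -0.1 shift [0.2 8.4 1.8] spin -0.0 q [-0.26  0.4   0.25  1.41  0.   -0.03]
time_s: 19.45
position: [0.6491, -0.1001, 0.0924]
eef_rot: [0.554, 0.44, -0.44, -0.553]
force: [-0.7, -0.3, 4.7]
opening: 0.0001
t 19.45 pos [ 649.1 -100.1   92.4] yaw 76.97 ydir [ 0. -0. -1.] F [-0.7 -0.3  4.7] op 0.1 shift [0.2 4.4 1.7] spin -0.0 q [-0.26  0.4   0.24  1.41 -0.   -0.03]
```

Contact lies between 98.3 and 96.4 mm and the nominal is 98. The force slope fits that. I press 4.4 mm further and hold.

```bash
python3 -m inch '[[0,0,1,0,0],[0,0,2,0,0],[0,0,3,0,0],[0,0,4,0,0],[0,0,4.4,0,0],[0,0,4.4,0,0],[0,0,4.4,0,0],[0,0,4.4,0,0]]'
python3 to.py .6475 -.0995 .088 76.97
python3 - <<'E'
from h import *; from bench import grab_frame, r
F=[]; o=np.zeros((600,800,3),np.uint8)
for i,n in enumerate(("top","scene")):
    f=grab_frame(n); pickle.dump(f,open(n+"5.pkl","wb"))
    u,v=proj(f,(.63,-.09,.06)).astype(int); w=(30,20)[i]; c=f["frame"][max(v-w*3//2,0):v+w*3//2,max(u-w,0):u+w,::-1]
    o[:,i*400:(i+1)*400]=cv2.resize(c,(400,600),interpolation=cv2.INTER_CUBIC)
for _ in range(8): F.append(r.get_state()["force"][2]); grab_frame("top")
print(np.mean(F),np.std(F)); cv2.imwrite("pics/press.png",o)
E
```

```text
time_s: 20.45
position: [0.6492, -0.1001, 0.0886]
eef_rot: [0.554, 0.44, -0.44, -0.553]
force: [-1.9, 0.3, 6.0]
opening: -0.0001
t 20.45 pos [ 649.2 -100.1   88.6] yaw 76.97 ydir [ 0.001 -0.    -1.   ] F [-1.9  0.3  6. ] op -0.1 shift [0.2 0.6 1.8] spin -0.0 q [-0.26  0.4   0.23  1.4  -0.   -0.03]
6.206463398457153 0.3441615609380074
```

View pics/press.png

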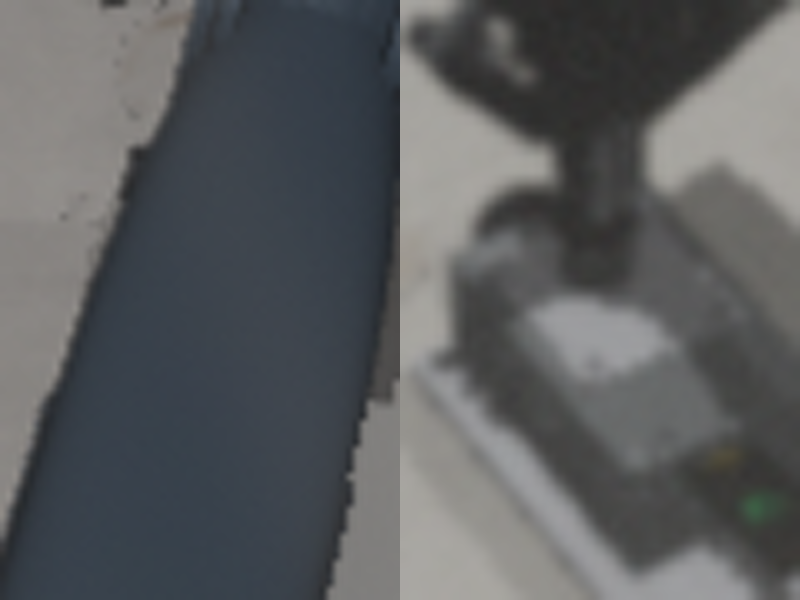

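The scene half shows the fingers on the button at (600,240) and the slider still home, green window at (760,505). The ring mark can't be resolved. By height the travel is 9.4 mm, by force (6.2 N) about 8 mm. I press 1.3 mm more so both readings sit near 10 mm, then hold.

```bash
python3 -m inch '[[0,0,0.4,0,0],[0,0,0.8,0,0],[0,0,1.3,0,0],[0,0,1.3,0,0],[0,0,1.3,0,0],[0,0,1.3,0,0],[0,0,1.3,0,0],[0,0,1.3,0,0]]'
python3 -m inch '[[0,0,0,0,0],[0,0,0,0,0],[0,0,0,0,0],[0,0,0,0,0],[0,0,0,0,0],[0,0,0,0,0],[0,0,0,0,0],[0,0,0,0,0]]'
python3 -m inch '[[0,0,0,0,0],[0,0,0,0,0],[0,0,0,0,0],[0,0,0,0,0],[0,0,0,0,0],[0,0,0,0,0],[0,0,0,0,0],[0,0,0,0,0]]'
python3 -m inch '[[0,0,0,0,0],[0,0,0,0,0],[0,0,0,0,0],[0,0,0,0,0],[0,0,0,0,0],[0,0,0,0,0],[0,0,0,0,0],[0,0,0,0,0]]'
python3 - <<'E'
from h import *; from bench import grab_frame, r
F=[];Z=[]
for _ in range(12): s=r.get_state(); F.append(s["force"][2]); Z.append(s["position"][2]); f=grab_frame("scene")
print(np.mean(F),np.std(F),np.mean(Z),s["time_s"])
m=[]
for g in (pickle.load(open("scene4.pkl","rb")),f):
    im=g["frame"].astype(int); q=im[165:185,265:290]; k=(q[...,1]-q[...,0]>25)&(q[...,1]-q[...,2]>15); y,x=np.nonzero(k); m.append((len(x),x.mean()+265,y.mean()+165))
print("green before/after",m)
E
```

```text
time_s: 21.95
position: [0.6492, -0.1001, 0.0874]
eef_rot: [0.554, 0.44, -0.44, -0.553]
force: [-1.6, 0.5, 6.5]
opening: 0.0002
time_s: 22.95
position: [0.6492, -0.1001, 0.0874]
eef_rot: [0.554, 0.44, -0.44, -0.553]
force: [-1.1, -0.4, 6.0]
opening: -0.0001
time_s: 23.95
position: [0.6492, -0.1001, 0.0874]
eef_rot: [0.554, 0.44, -0.44, -0.553]
force: [-1.0, 0.2, 6.4]
opening: -0.0
time_s: 24.95
position: [0.6492, -0.1001, 0.0874]
eef_rot: [0.554, 0.44, -0.44, -0.553]
force: [-2.8, 0.7, 6.9]
opening: 0.0001
7.129463683029589 0.38776109230745764 0.08738823116851573 25.5
green before/after [(12, np.float64(276.1666666666667), np.float64(172.08333333333334)), (0, np.float64(nan), np.float64(nan))]<stdin>:7: RuntimeWarning: Mean of empty slice.
  ret = ret.dtype.type(ret / rcount)
```

The force (about 7 N) and height (10.6 mm) now agree with half travel. The green check failed because the arm's shadow defeats the threshold, so I redo it with a shade-independent one before handing in.

```bash
python3 - <<'E'
from h import *; from bench import grab_frame
f=grab_frame("scene")
for g in (pickle.load(open("scene4.pkl","rb")),f):
    q=g["frame"][160:190,262:295].astype(float); w=np.clip(q[...,1]/(q[...,0]+q[...,1]+q[...,2]+1)-.40,0,None); y,x=np.mgrid[160:190,262:295]
    print((w>0).sum(),(w*x).sum()/w.sum(),(w*y).sum()/w.sum())
E
```

```text
12 276.22983909601203 172.05018325066757
0 nan nan<stdin>:5: RuntimeWarning: invalid value encountered in scalar divide
```

```bash
python3 - <<'E'
from h import *; from bench import grab_frame
f=grab_frame("scene"); g4=pickle.load(open("scene4.pkl","rb"))
o=[cv2.resize(cv2.convertScaleAbs(g["frame"][130:200,240:300,::-1],alpha=1.6),(400,467),interpolation=cv2.INTER_CUBIC) for g in (g4,f)]
cv2.imwrite("pics/final.png",np.hstack(o))
E
```

```text
(no output)
```

View pics/final.png

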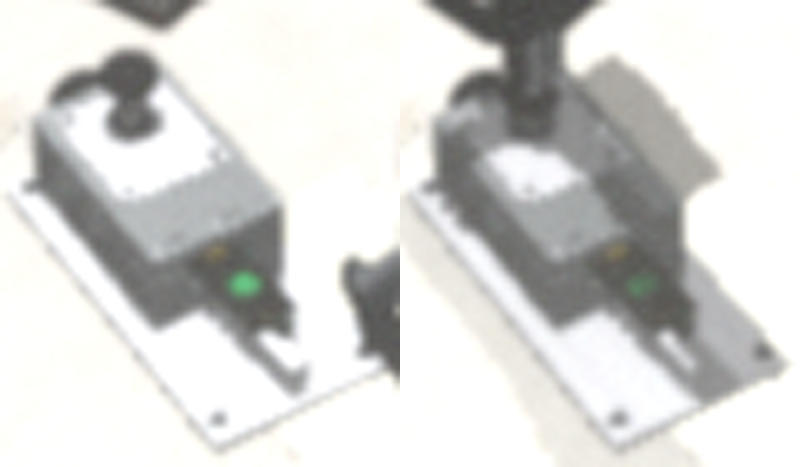

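The slider has not moved. Its green window is at (245,284) before and (243,284) after (right half, minus 400), now in the arm's shadow. The fingers are on the button at (530,120). Handing in.

```bash
python3 -c "
from bench import ticket
print(ticket.job_done())"
```

```text
the job is handed in; nothing more can be done
None
```

I picked up the larger slider (26 × 95 mm) and pushed it broad end first into the slot until it met the stop. I let go of it, then pressed the plunger with the closed fingertips. I handed the job in at about 26 s with the plunger still held; no verdict was reported.

**Slider:** The stop was felt at about 6 N, where it was predicted. The slider's origin came out at -5.4 mm (top camera), -8.6 mm (scene camera) and -5.3 mm (arm position) in the station frame. The ideal is -6 mm and the allowed range is -9.5 to -2.5 mm. The two cameras disagree by 3 mm, but both are inside the range. The last picture shows the slider in the same place during the press.

**Plunger:** It has been held still for over 3 s. By height it is 10.6 mm down, and by force (6.0 to 7.1 N readings, against 7 N expected) about 8 to 10 mm.

**Checks that failed:** The ring mark was too small to see in the pictures, so the depth rests on height and force alone. My automatic colour check of the slider failed twice because it lay in the arm's shadow, so I compared before and after pictures by eye. I did not measure the bystanders again at the end; the moves were planned clear of them.

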